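# Seat the incense plate on its stand's pin

## Task

Pick up the oblong ceramic incense plate and fit it on the cedar stand: set it gently on the stand's steel pin and nudge it about until its hole drops over the pin, then leave it lying flat on the block, fully home and lined up lengthwise with the stand. It is brittle, so neither drop it nor press hard, and leave the other things on the bench where they are.

Things in the scene. Friction and masses are not known exactly. Their poses are not given: they have to be found in the camera images.
- plate: Oblong off-white ceramic incense plate, about 0.22 kg, flat on the bench: 160 mm long (x axis), 60 wide (y; grip its straight sides), 10 mm slab plus a rim 4 mm wide and 4 mm high all round: 14 mm high. An 11 mm round through-hole at its middle. Origin: centre of underside, on the hole's axis; z up. Either way round is the same. Over 30 N against the stand would chip it.
- stand: Cedar incense stand, fixed to the bench: a foot 150 x 60 x 8 mm carrying a block 140 mm long (x axis), 40 wide (y), its flat top 45 mm above the bench. Origin: centre of the foot's underside; z up. Home, the plate lies flat on the block with its underside 45 mm above this origin.
- stand_top (a point): Centre of the block's top. Near it rises a firm steel pin, 8 mm diameter, 12 mm tall (tip, slightly rounded, 57 mm above the bench). It was set by hand: up to 6 mm off this point along the block and up to 6 mm across, either way; its true place is not reported. Home, its tip shows 2 mm above the plate's floor.
- coin_cup: Stainless steel coin cup, open top, 64 mm rim diameter, 70 mm high, loose, standing on the bench; bystander. Origin: centre of its underside.
- wedge: Grey plastic door wedge, 118 x 40 mm, about 30 mm high at its thick end (+x), loose; bystander. Origin: centre of its underside.
- insert_a: Cedar shoe insert, about 215 mm long (x axis), 68 mm wide, 35 mm high with a small steel knob on the heel end, loose; bystander. Origin: near the middle of its underside.
- insert_b: A second cedar shoe insert, the same as the first; bystander. Origin: near the middle of its underside.
Things that resemble listed ones, but are neither listed nor needed, are in the scene too. There is more than one size of the plate; the one meant has the size given above. Leave any purple look-alike of the stand alone.

How it is judged (in metres and radians):
On the way:
1. the plate is carried over the stand, its underside above the block (horizontal distance between plate and stand below 0.04 m and z of plate in the frame of stand above 0.053 m), for 0.1 s.
At the end, for the whole second after the job is handed in: The plate lies at rest and released on the stand's block with the pin through its hole: underside within 2.5 mm of the block's top, tilted less than 0.05 rad, its middle within 13 mm of the block's middle (the pin's possible offset plus play), and its length within 0.2 rad of the stand's (z of plate in the frame of stand between 0.042 and 0.0475 m and horizontal distance between plate and stand below 0.013 m and angle between plate's own z axis and vertical below 0.05 rad and angle between the x axis of plate and the x axis of stand, either way round below 0.2 rad and linear speed of plate below 0.01 m/s and contact force between the fingers and plate below 0.1 N); the robot touches nothing.
It fails at once if the plate is pressed or struck against the stand with more than 30 N (contact force between plate and stand above 30 N).
It fails at once if the plate is dropped (falls freely by some 2 cm) (contact force between the fingers and plate below 0.1 N and linear speed of plate above 0.6 m/s).
It fails at once if the coin cup is moved by more than 20 mm (distance of coin_cup from where it was at the start of the episode above 0.02 m).
It fails at once if the door wedge is moved by more than 20 mm (distance of wedge from where it was at the start of the episode above 0.02 m).
It fails at once if a shoe insert is moved by more than 20 mm (distance of any of insert_a, insert_b from where it was at the start of the episode above 0.02 m).
It also fails if it takes over 58 s, if anything falls off the work surface, if the arm or the gripper's body presses on something with over 40 N, if the wrist force passes 120 N, or if a joint passes its speed limit or range.

## Robot

A 7-joint arm with a two-finger parallel gripper is mounted at the origin on the work surface. World frame = base frame: x ahead of the robot, y to its left, z up, the work surface at z = 0. Lengths are in mm, angles in rad, forces in N, time in s.
With the tool pointing down it reaches from about 400 to 875 mm from the base axis. Payload 4.4 kg.
Tool frame: the origin (TCP) lies on the centre line of the jaws, within the pads' length; the fingertips stand 19 mm ahead of it and the grasp point (between the pads) is the TCP; z points along the fingers, y is the line along which they close (so a half turn about z gives the same grasp; the last joint's range is limited). The gripper opens to 85 mm and grips with 20 to 120 N. Pads are 22 mm wide; open, the fingers measure 114 mm over their backs; the gripper's body (76 mm by 85 mm) begins 54 mm behind the grasp point. The pads swing forward as they close: fully open they stand 13 mm farther back than shut.
Start: joints at [1.239, 0.628, 0.038, 1.517, -0.027, 0.996, -0.02], TCP at [170.77, -627.18, 250.313] pointing down, gripper open.
Joint ranges: [-3.06, 3.06], [-0.37, 2.12], [-1.25, 1.32], [0.18, 2.47], [-1.1, 4.24], [0.23, 1.98], [-2.94, 2.94]. Speed limits (rad/s): [2.57, 2.57, 3.14, 3.14, 3.14, 3.14, 3.14].

## Interface

Orientations are given as [roll, pitch, yaw] about the fixed x, y, z axes, in that order (R = Rz(yaw) Ry(pitch) Rx(roll)).
In Python, from cell import ctrl, viewer, silhouettes gives the robot as it stands.
- The arm moves only by the shell command python3 -m creep 'ROWS'. ROWS is JSON, a list of rows, each an object with "jaw": the gripper command: -1 is shut, 1 is fully open, values between are in proportion; "xyz": the shift along the tool's x, y, z in mm, a list of three; "angular": the turn, a rotation vector about the tool's x, y, z in rad, a list of three. In form: [{"jaw": jaw, "xyz": [tx, ty, tz], "angular": [rx, ry, rz]}, ...]. A call has 1 to 12 rows; each row is the pose to reach, as a shift and turn from the pose commanded when the call began, along the tool's axes at that moment; what a row does not reach only later rows make up. A row lasts 1/8 s, in which the tool goes at most 62.5 mm and 10.7 degrees, less where a joint would pass 70% of its speed; a pose out of reach is approached as far as the arm can. A call with a gripper value outside its range is refused whole. The fingers move at their own pace and stop on an object; the grip force is fixed at half the most. Time passes only in rows, so rows that repeat a pose let the fingers close. It gives the time, the measured TCP pose, the force, the opening and the grip force at its end, in the units of the state.
- ctrl.read_state(): the state, without advancing time (a new reading comes with each control period).
- viewer.get_image(name): name is "side" or "top"; returns (picture, depth): 480x640x3 uint8, red, green, blue; 480x640 float32, mm along the optical axis (not along the pixel's ray), 0 where there is no reading.
- viewer.camera_model(name): a dict with "fx", "fy", "cx", "cy" (pixels), "T" (4x4, takes a point from camera to world coordinates). Camera axes: x right, y down, z forward; pixel columns grow to the right and rows downward; lengths in mm; the calibration is good to about 2 mm. A picture is of the moment at which its call begins. camera_model takes no time and is no camera call.
- ctrl.finish_job(): hands the job in; it is judged then, once.
Trained networks look in the newest picture that a camera, given by its name, has taken for a name from the list of things; names that differ only in an ending like _2 or _b are one class to them, and where a whole thing is asked for, a point or a joint stands for the part that bears it (a point fixed in the world has none). Each returns a list of dicts, best first, with "score" (0 to 1); they miss things now and then, are a little off and sometimes report something else, mostly with a low value. They report only what shows in the picture. A call takes as long as a camera call. They do not tell look-alikes from the thing itself.
- silhouettes(camera, target): "pixels" (480x640 bool, what is visible of it) and "xy" ([column, row] in pixels, amid what is visible of it).
The state is a dict: "clock": time; "qpos": joint angles; "qd": joint speeds; "tau": joint torques, N m; "eef_pos": TCP position; "tool_rot": TCP orientation; "force": force on the tool from outside, world axes, zero at the start; "torque": the same for the moment, N m; "width": finger opening in mm; "gripper_force": force on a finger pad.
Only numpy, scipy, OpenCV 4.12 (cv2) and the standard library are available. Lean on these libraries where they do the work, as an engineer would, in place of code of your own. Each camera call takes 0.05 s, during which the arm holds its last target. There are 200 camera calls.

## Working session

There is one attempt and no reset: what is moved stays moved. The work goes in short steps, Python scripts to look and compute and a shell command to move; the robot and the scene stay as the last step left them, time stands still between calls to the robot, and variables do not carry over. Pictures are saved under pics/ and viewed, at most 10 in all, crops included, and the job is handed in when it is done.

```bash
ls; mkdir -p pics
cat > h.py <<'E'
import numpy as np, cv2
from cell import ctrl, viewer, silhouettes
def pts(cam, depth, mask):
    m=viewer.camera_model(cam); v,u=np.nonzero(mask&(depth>0)); d=depth[v,u]
    p=np.stack([(u-m["cx"])/m["fx"]*d,(v-m["cy"])/m["fy"]*d,d,np.ones_like(d)])
    return (np.array(m["T"])@p)[:3].T
E
python3 - <<'E'
from h import *
for c in ("top","side"):
    im,d=viewer.get_image(c); cv2.imwrite(f"pics/{c}0.png",im[...,::-1]); np.save(f"{c}0.npy",d)
    for n in ("plate","stand","coin_cup","wedge","insert_a"):
        for r in silhouettes(c,n):
            P=pts(c,d,r["pixels"]); 
            if len(P)<20: continue
            z=np.percentile(P[:,2],[5,50,95])
            (cx,cy),(w,h),a=cv2.minAreaRect(P[:,:2].astype(np.float32))
            print(c,n,round(r["score"],2),np.round(r["xy"]),"c",round(cx),round(cy),"size",round(w),round(h),round(a),"z",z.round())
s=ctrl.read_state(); print(s)
E
```

```text
pics
top plate 0.94 [160. 255.] c 508 422 size 223 87 84 z [ 9. 14. 20.]
top plate 0.92 [236. 224.] c 594 220 size 68 167 82 z [ 3. 10. 16.]
top stand 0.83 [432. 354.] c 279 -305 size 148 61 17 z [ 6. 44. 48.]
top stand 0.6 [396. 271.] c 479 -225 size 148 64 3 z [ 5. 43. 48.]
top stand 0.24 [262. 166.] c 771 166 size 118 40 11 z [ 7. 20. 31.]
top coin_cup 0.78 [314. 253.] c 517 7 size 76 65 1 z [ 0. 19. 71.]
top wedge 0.83 [262. 164.] c 772 167 size 120 43 10 z [ 6. 19. 31.]
top wedge 0.52 [236. 225.] c 593 217 size 61 160 81 z [ 6. 10. 15.]
top insert_a 0.94 [493. 264.] c 473 -471 size 66 212 85 z [18. 33. 39.]
top insert_a 0.73 [379. 168.] c 807 -155 size 226 67 5 z [18. 33. 39.]
side plate 0.96 [167. 396.] c 513 421 size 226 99 84 z [ 6. 14. 20.]
side plate 0.73 [222. 300.] c 596 216 size 68 169 81 z [ 3. 10. 15.]
side stand 0.91 [501. 232.] c 284 -319 size 150 98 16 z [ 4. 36. 47.]
side stand 0.88 [401. 206.] c 479 -232 size 149 90 3 z [ 4. 37. 47.]
side coin_cup 0.95 [326. 245.] c 511 6 size 61 64 31 z [ 8. 44. 69.]
side wedge 0.82 [190. 236.] c 772 168 size 120 45 11 z [ 5. 18.
[... 165 characters left out ...]
, 'qpos': array([ 1.23917414,  0.62836459,  0.03850647,  1.51739901, -0.02696605,
        0.99631293, -0.01998512]), 'qd': array([-1.69712621e-04,  9.84378082e-04,  1.84612790e-03, -1.62184734e-03,
        1.16972786e-03,  1.32844002e-05, -5.81013482e-04]), 'tau': array([-4.25969642e-05, -5.62976754e+01,  1.22495782e+00, -1.93693900e+01,
        1.08641802e-02,  1.90626066e-03,  1.29145750e-06]), 'eef_pos': array([ 170.77312084, -627.17900774,  250.33683806]), 'tool_rot': array([ 3.14155825e+00, -6.35067830e-06,  2.65825297e-01]), 'force': array([-0.46454124, -0.15957452, -0.49341401]), 'torque': array([-0.03319124, -0.00505642, -0.00713629]), 'gripper_force': 0.0, 'width': 85.7056212212648}
```

Run:
```python
import cv2,numpy as np
t=cv2.imread("pics/top0.png")
a=cv2.resize(t[170:330,120:280],(400,400),interpolation=cv2.INTER_CUBIC)
b=cv2.resize(t[230:390,340:500],(400,400),interpolation=cv2.INTER_CUBIC)
cv2.imwrite("pics/crop0.png",np.hstack([a,b]))
```

```text
(no output)
```

View pics/top0.png

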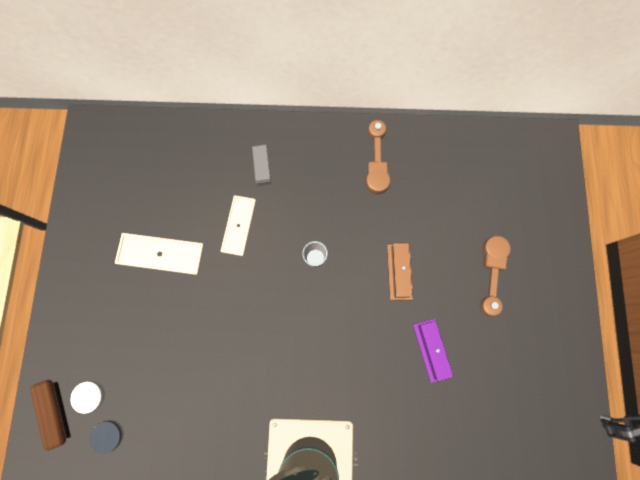

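View pics/crop0.png

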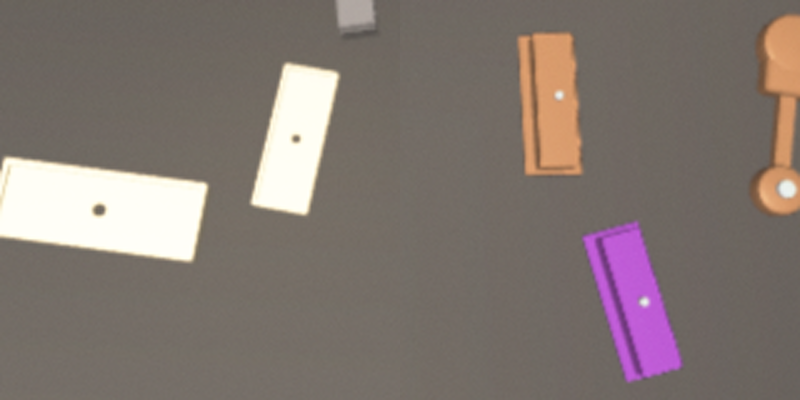

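The top view shows two plates: (160,255) at about 220x87 mm, and (238,225) at about 160x60 mm. The second matches the given size, so that is the one. The cedar stand is at (400,271) with its pin near (404,268), and the purple look-alike is at (433,351). Next I'll refine the measurements.

```bash
cat > fine.py <<'E'
from h import *
def ray(cam,u,v,z):
    m=viewer.camera_model(cam);T=np.array(m["T"]);r=T[:3,:3]@np.array([(u-m["cx"])/m["fx"],(v-m["cy"])/m["fy"],1]);o=T[:3,3]
    return (o+r*(z-o[2])/r[2])
def long_axis(w,h,box):
    e=max([(box[i]-box[i-1]) for i in range(4)],key=np.linalg.norm); return np.arctan(e[1]/e[0]) if abs(e[0])>1e-6 else np.pi/2
E
python3 - <<'E'
from fine import *
for c in ("top","side"):
    im=cv2.imread(f"pics/{c}0.png"); d=np.load(f"{c}0.npy"); g=cv2.cvtColor(im,cv2.COLOR_BGR2GRAY)
    m=viewer.camera_model(c); print(c,"cam",np.round(np.array(m["T"])[:3,3]),round(m["fx"]))
    # plate
    full=np.ones(d.shape,bool); v,u=np.nonzero(full&(d>0)); P=pts(c,d,full); 
    W=np.zeros(d.shape+(3,)); W[v,u]=P
    near=lambda x,y,r:(np.hypot(W[...,0]-x,W[...,1]-y)<r)
    mk=near(594,218,110)&(g>150)
    cn,_=cv2.findContours(mk.astype(np.uint8),cv2.RETR_EXTERNAL,cv2.CHAIN_APPROX_NONE); k=max(cn,key=cv2.contourArea)[:,0]
    q=np.array([ray(c,a,b,14)[:2] for a,b in k],np.float32); r=cv2.minAreaRect(q); print("plate",r,long_axis(0,0,cv2.boxPoints(r)))
    fill=np.zeros(d.shape,np.uint8); cv2.drawContours(fill,[k[:,None]],-1,1,-1); fill=cv2.erode(fill,np.ones((5,5)))
    vv,uu=np.nonzero(fill); w=np.clip(np.median(g[fill>0])-g[vv,uu].astype(float)-25,0,None); keep=near(594,218,20)[vv,uu]; w=w*keep
    print("hole",ray(c,(uu*w).sum()/w.sum(),(vv*w).sum()/w.sum(),10))
    # stand
    s=near(479,-225,95)&(W[...,2]>38)&(W[...,2]<52); q=W[s][:,:2].astype(np.float32); r=cv2.minAreaRect(q); print("block",r,long_axis(0,0,cv2.boxPoints(r)),np.median(W[s][:,2]))
    hsv=cv2.cvtColor(im,cv2.COLOR_BGR2HSV); b=near(479,-225,40)&(hsv[...,1]<110)&(g>100); vv,uu=np.nonzero(b)
    print("pin px",list(zip(uu,vv,g[b],W[b][:,2].round())))
    w=g[b]-90.; print("pin",ray(c,(uu*w).sum()/w.sum(),(vv*w).sum()/w.sum(),57))
E
```

```text
top cam [ 300.  -26. 1167.] 437
plate ((594.22216796875, 216.7482147216797), (64.39686584472656, 164.82325744628906), 81.38288116455078) -0.15039708
hole [594.09236255 216.9039035   10.        ]
block ((480.77447509765625, -222.8525848388672), (139.80337524414062, 40.58890151977539), 2.6926169395446777) 0.046995126 44.83061327061
pin px [(np.int64(410), np.int64(263), np.uint8(109), np.float64(1.0)), (np.int64(387), np.int64(264), np.uint8(112), np.float64(-3.0)), (np.int64(410), np.int64(264), np.uint8(115), np.float64(0.0)), (np.int64(411), np.int64(264), np.uint8(105), np.float64(4.0)), (np.int64(387), np.int64(265), np.uint8(111), np.float64(-3.0)), (np.int64(410), np.int64(265), np.uint8(119), np.float64(4.0)), (np.int64(411), np.int64(265), np.uint8(109), np.float64(-2.0)), (np.int64(386), np.int64(266), np.uint8(108), np.float64(-2.0)), (np.int64(387), np.int64(266), np.uint8(113), np.float64(4.0)), (np.int64(402), np.int64(266), np.uint8(185), np.float64(46.0)), (np.int64(403), np.int64(266), np.uint8(201), np.float64(49.0)), (np.int64(404), np.int64(266), np.uint8(199), np.f
[... 8669 characters left out ...]
), (np.int64(402), np.int64(194), np.uint8(143), np.float64(54.0)), (np.int64(403), np.int64(194), np.uint8(183), np.float64(53.0)), (np.int64(404), np.int64(194), np.uint8(173), np.float64(51.0)), (np.int64(405), np.int64(194), np.uint8(133), np.float64(53.0)), (np.int64(402), np.int64(195), np.uint8(160), np.float64(47.0)), (np.int64(403), np.int64(195), np.uint8(187), np.float64(47.0)), (np.int64(404), np.int64(195), np.uint8(179), np.float64(54.0)), (np.int64(405), np.int64(195), np.uint8(134), np.float64(49.0)), (np.int64(402), np.int64(196), np.uint8(168), np.float64(46.0)), (np.int64(403), np.int64(196), np.uint8(179), np.float64(50.0))]
pin [ 480.58234624 -220.17956906   57.        ]
```

```bash
python3 - <<'E'
from fine import *
print(ray("top",403.4,267.6,57),ray("side",404,192,57))
E
python3 -m creep '[{"jaw":1,"xyz":[630,-704,100],"angular":[0,0,0.416]},{"jaw":1,"xyz":[630,-704,100],"angular":[0,0,0.416]},{"jaw":1,"xyz":[630,-704,100],"angular":[0,0,0.416]},{"jaw":1,"xyz":[630,-704,100],"angular":[0,0,0.416]},{"jaw":1,"xyz":[630,-704,100],"angular":[0,0,0.416]},{"jaw":1,"xyz":[630,-704,100],"angular":[0,0,0.416]},{"jaw":1,"xyz":[630,-704,100],"angular":[0,0,0.416]},{"jaw":1,"xyz":[630,-704,100],"angular":[0,0,0.416]},{"jaw":1,"xyz":[630,-704,100],"angular":[0,0,0.416]},{"jaw":1,"xyz":[630,-704,100],"angular":[0,0,0.416]},{"jaw":1,"xyz":[630,-704,100],"angular":[0,0,0.416]},{"jaw":1,"xyz":[630,-704,100],"angular":[0,0,0.416]}]'
```

```text
[ 482.64490925 -225.33287703   57.        ] [ 481.81502178 -223.17880301   57.        ]
clock: 2.1
eef_pos: [505.8, 41.7, 171.5]
tool_rot: [-3.142, -0.001, -0.15]
force: [1.6, -1.9, -0.6]
width: 85.5
gripper_force: 0.0
```

```bash
python3 -m creep '[{"jaw":1,"xyz":[61,-188,60],"angular":[0,0,0]},{"jaw":1,"xyz":[61,-188,91],"angular":[0,0,0]},{"jaw":1,"xyz":[61,-188,91],"angular":[0,0,0]},{"jaw":1,"xyz":[61,-188,91],"angular":[0,0,0]},{"jaw":1,"xyz":[61,-188,91],"angular":[0,0,0]},{"jaw":1,"xyz":[61,-188,91],"angular":[0,0,0]},{"jaw":1,"xyz":[61,-188,91],"angular":[0,0,0]},{"jaw":1,"xyz":[61,-188,91],"angular":[0,0,0]}]'
```

```text
clock: 3.1
eef_pos: [593.5, 215.4, 81.3]
tool_rot: [-3.141, -0.001, -0.152]
force: [-0.1, 0.6, -0.1]
width: 85.1
gripper_force: 0.0
```

```bash
python3 -m creep '[{"jaw":1,"xyz":[0,-3,30],"angular":[0,0,0]},{"jaw":1,"xyz":[0,-3,50],"angular":[0,0,0]},{"jaw":1,"xyz":[0,-3,59],"angular":[0,0,0]},{"jaw":1,"xyz":[0,-3,59],"angular":[0,0,0]},{"jaw":1,"xyz":[0,-3,59],"angular":[0,0,0]}]'
python3 - <<'E'
from h import *
im,d=viewer.get_image("side"); cv2.imwrite("pics/s1.png",cv2.resize(im[230:370,130:330,::-1],(800,560)))
E
```

```text
clock: 3.72
eef_pos: [594.2, 219.5, 22.0]
tool_rot: [-3.141, -0.001, -0.15]
force: [0.2, -0.0, 0.0]
width: 85.4
gripper_force: 0.0
```

View pics/s1.png

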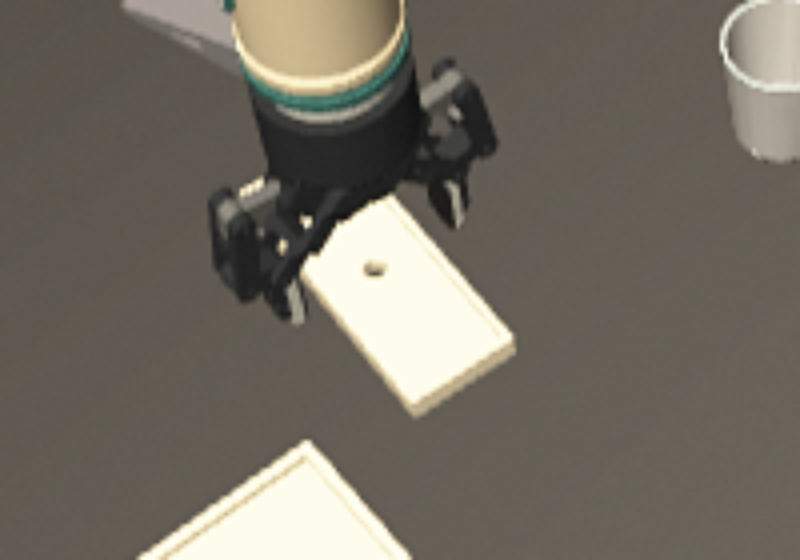

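The fingers straddle the right plate (hole at crop pixel 375,268) with clearance on both sides, and the tips are still above the bench. I'll lower further and watch the force.

```bash
python3 -m creep '[{"jaw":1,"xyz":[0,0,2],"angular":[0,0,0]},{"jaw":1,"xyz":[0,0,4],"angular":[0,0,0]},{"jaw":1,"xyz":[0,0,4],"angular":[0,0,0]}]'
python3 -m creep '[{"jaw":0.75,"xyz":[0,0,0],"angular":[0,0,0]},{"jaw":0.6,"xyz":[0,0,0],"angular":[0,0,0]},{"jaw":0.5,"xyz":[0,0,0],"angular":[0,0,0]},{"jaw":0.5,"xyz":[0,0,0],"angular":[0,0,0]}]'
python3 - <<'E'
from h import *
im,d=viewer.get_image("side"); cv2.imwrite("pics/s2.png",cv2.resize(im[260:330,170:270,::-1],(800,560),interpolation=cv2.INTER_CUBIC))
E
```

```text
clock: 4.15
eef_pos: [593.5, 219.4, 17.3]
tool_rot: [3.142, 0.0, -0.15]
force: [-0.2, 1.0, 0.3]
width: 85.3
gripper_force: 0.0
clock: 4.65
eef_pos: [593.6, 219.4, 17.4]
tool_rot: [3.142, 0.0, -0.15]
force: [-0.1, -0.2, 0.2]
width: 63.9
gripper_force: 0.0
```

View pics/s2.png

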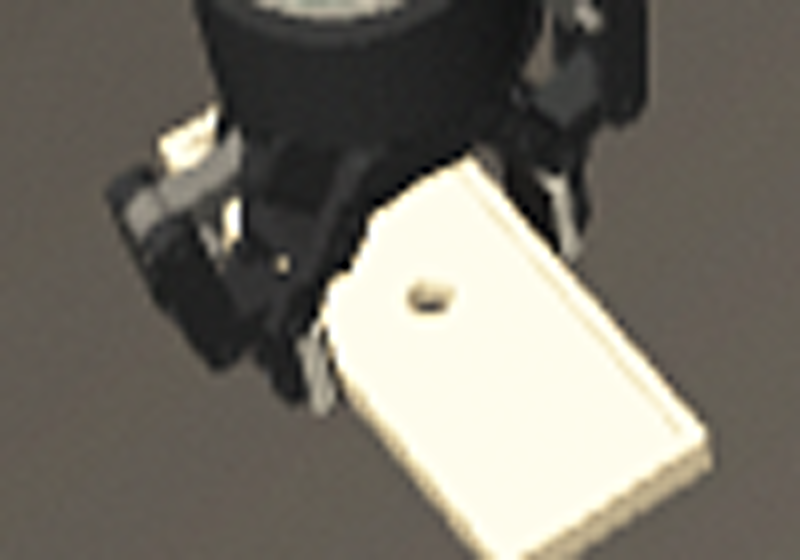

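The tips reach about the plate's lower edge on both sides (left fingertip at crop 320,410), so I'll close and lift.

```bash
python3 -m creep '[{"jaw":0.3,"xyz":[0,0,0],"angular":[0,0,0]},{"jaw":0,"xyz":[0,0,0],"angular":[0,0,0]},{"jaw":-1,"xyz":[0,0,0],"angular":[0,0,0]},{"jaw":-1,"xyz":[0,0,0],"angular":[0,0,0]},{"jaw":-1,"xyz":[0,0,0],"angular":[0,0,0]}]'
python3 -m creep '[{"jaw":-1,"xyz":[0,0,-4],"angular":[0,0,0]},{"jaw":-1,"xyz":[0,0,-20],"angular":[0,0,0]},{"jaw":-1,"xyz":[0,0,-60],"angular":[0,0,0]},{"jaw":-1,"xyz":[0,0,-105],"angular":[0,0,0]},{"jaw":-1,"xyz":[0,0,-125],"angular":[0,0,0]},{"jaw":-1,"xyz":[0,0,-125],"angular":[0,0,0]},{"jaw":-1,"xyz":[0,0,-125],"angular":[0,0,0]}]'
```

```text
clock: 5.32
eef_pos: [593.8, 219.3, 17.9]
tool_rot: [-3.142, -0.0, -0.15]
force: [-0.3, -0.8, 6.3]
width: 58.2
gripper_force: 65.9
clock: 6.2
eef_pos: [592.7, 219.3, 141.6]
tool_rot: [3.141, 0.002, -0.15]
force: [0.1, -0.1, -2.7]
width: 58.6
gripper_force: 65.5
```

```bash
python3 -m creep '[{"jaw":-1,"xyz":[-4,40,0],"angular":[0,0,-0.02]},{"jaw":-1,"xyz":[-9,90,0],"angular":[0,0,-0.04]},{"jaw":-1,"xyz":[-14,145,0],"angular":[0,0,-0.07]},{"jaw":-1,"xyz":[-19,200,0],"angular":[0,0,-0.1]},{"jaw":-1,"xyz":[-24,255,0],"angular":[0,0,-0.12]},{"jaw":-1,"xyz":[-29,310,0],"angular":[0,0,-0.15]},{"jaw":-1,"xyz":[-34,365,0],"angular":[0,0,-0.18]},{"jaw":-1,"xyz":[-39,415,0],"angular":[0,0,-0.2]},{"jaw":-1,"xyz":[-43,445,20],"angular":[0,0,-0.2]},{"jaw":-1,"xyz":[-43,454,40],"angular":[0,0,-0.2]},{"jaw":-1,"xyz":[-43,454,50],"angular":[0,0,-0.2]},{"jaw":-1,"xyz":[-43,454,50],"angular":[0,0,-0.2]}]'
python3 -m creep '[{"jaw":-1,"xyz":[0,0,0],"angular":[0,0,0]},{"jaw":-1,"xyz":[0,0,0],"angular":[0,0,0]}]'
python3 - <<'E'
from h import *
im,d=viewer.get_image("side"); np.save("side3.npy",d); cv2.imwrite("pics/side3.png",im[...,::-1]); cv2.imwrite("pics/s3.png",cv2.resize(im[140:260,320:480,::-1],(800,600),interpolation=cv2.INTER_CUBIC))
E
```

```text
clock: 7.7
eef_pos: [482.5, -221.7, 91.2]
tool_rot: [-3.14, 0.002, 0.051]
force: [0.3, -0.7, -2.1]
width: 58.1
gripper_force: 65.5
clock: 7.95
eef_pos: [483.8, -222.5, 93.0]
tool_rot: [3.141, -0.001, 0.051]
force: [0.0, -0.0, -2.3]
width: 58.7
gripper_force: 65.5
```

View pics/s3.png

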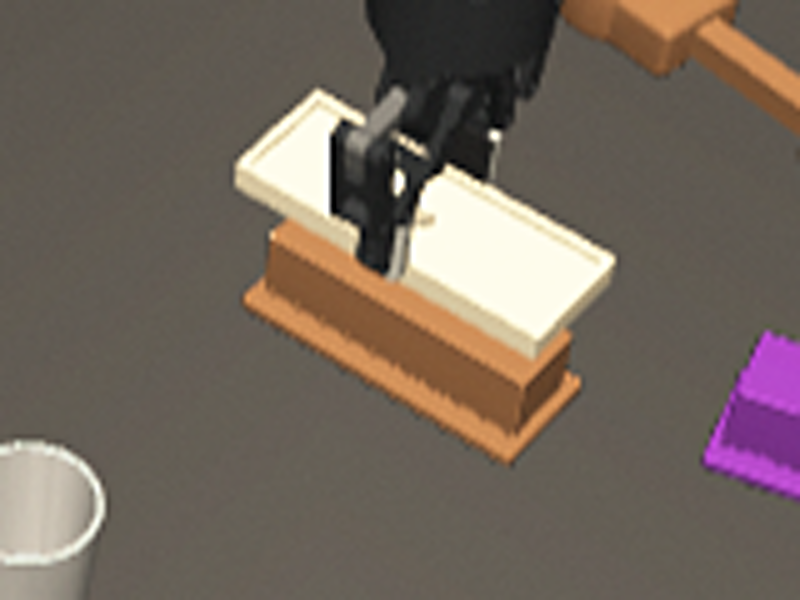

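The plate is held level over the cedar stand, with its hole partly visible at crop (427,220). I'll compare the hole with the pin through the same camera.

Run:
```python
from fine import *
print("rim ctr",ray("side",320+426/5-.4,140+215/5-.4,89)); print("hole~",ray("side",320+427/5-.4,140+219/5-.4,85))
g=cv2.cvtColor(cv2.imread("pics/side3.png"),cv2.COLOR_BGR2GRAY); print(g[180:190,396:416])
```

```text
rim ctr [ 481.96361664 -220.42636151   89.        ]
hole~ [ 482.19865442 -222.16816076   85.        ]
[[ 31  27  30  45  54  40  19  69 255 253 251 251 251 251 251 251 251 251
  251 252]
 [ 28  29  30  52  52  27  24 153 253 254 253 251 251 251 251 251 251 251
  251 251]
 [ 28  28  37  56  44  40  40 204 232 245 246 252 251 251 251 251 251 251
  251 251]
 [ 28  30  33  49  35  46  74 215 214 204 195 251 252 251 251 251 251 251
  251 251]
 [ 28  33  25  34  23  52 106 198 174 184 203 252 252 251 251 251 251 251
  251 251]
 [ 43  40  23  97 123 102 164 244 228 235 246 253 251 251 251 251 251 251
  251 251]
 [ 43  34  25 147 178 129 224 254 253 253 252 251 251 251 251 251 251 251
  251 251]
 [ 31  30  24 165 166 111 237 254 252 251 251 251 251 251 251 251 251 251
  251 251]
 [ 34  28  43 187 161  93 252 253 251 251 251 251 251 251 251 251 251 251
  251 251]
 [ 36  24  65 184 147 122 254 252 251 251 251 251 251 251 251 251 251 251
  251 251]]
```

```bash
python3 -m creep '[{"jaw":-1,"xyz":[-1.3,1,5],"angular":[0,0,0]},{"jaw":-1,"xyz":[-1.3,1,12],"angular":[0,0,0]},{"jaw":-1,"xyz":[-1.3,1,15],"angular":[0,0,0]},{"jaw":-1,"xyz":[-1.3,1,15],"angular":[0,0,0]},{"jaw":-1,"xyz":[-1.3,1,15],"angular":[0,0,0]}]'
python3 -m creep '[{"jaw":-1,"xyz":[0,0,1],"angular":[0,0,0]},{"jaw":-1,"xyz":[0,0,2],"angular":[0,0,0]},{"jaw":-1,"xyz":[0,0,3],"angular":[0,0,0]},{"jaw":-1,"xyz":[0,0,3.5],"angular":[0,0,0]},{"jaw":-1,"xyz":[0,0,3.5],"angular":[0,0,0]},{"jaw":-1,"xyz":[0,0,3.5],"angular":[0,0,0]}]'
```

```text
clock: 8.62
eef_pos: [482.0, -224.1, 77.4]
tool_rot: [3.142, -0.0, 0.05]
force: [1.1, 0.5, -1.8]
width: 58.3
gripper_force: 65.5
clock: 9.38
eef_pos: [481.9, -224.1, 73.9]
tool_rot: [3.142, -0.0, 0.05]
force: [-0.6, 0.2, -2.1]
width: 58.6
gripper_force: 65.5
```

No contact yet, so I'll go lower in small steps.

```bash
python3 -m creep '[{"jaw":-1,"xyz":[0,0,0.5],"angular":[0,0,0]},{"jaw":-1,"xyz":[0,0,1],"angular":[0,0,0]},{"jaw":-1,"xyz":[0,0,1.5],"angular":[0,0,0]},{"jaw":-1,"xyz":[0,0,1.5],"angular":[0,0,0]}]'
python3 -m creep '[{"jaw":-1,"xyz":[0,0,0.5],"angular":[0,0,0]},{"jaw":-1,"xyz":[0,0,1],"angular":[0,0,0]},{"jaw":-1,"xyz":[0,0,1],"angular":[0,0,0]}]'
```

```text
clock: 9.88
eef_pos: [481.8, -224.1, 72.3]
tool_rot: [-3.142, 0.0, 0.05]
force: [0.3, 0.7, -2.6]
width: 58.1
gripper_force: 65.5
clock: 10.25
eef_pos: [481.9, -224.0, 71.3]
tool_rot: [-3.142, -0.0, 0.05]
force: [-0.4, 0.0, -1.3]
width: 58.2
gripper_force: 65.5
```

```bash
python3 -m creep '[{"jaw":-1,"xyz":[0,0,0.7],"angular":[0,0,0]},{"jaw":-1,"xyz":[0,0,1.4],"angular":[0,0,0]},{"jaw":-1,"xyz":[0,0,2],"angular":[0,0,0]},{"jaw":-1,"xyz":[0,0,2],"angular":[0,0,0]}]'
python3 -m creep '[{"jaw":-1,"xyz":[0,0,0.7],"angular":[0,0,0]},{"jaw":-1,"xyz":[0,0,1.4],"angular":[0,0,0]},{"jaw":-1,"xyz":[0,0,2],"angular":[0,0,0]},{"jaw":-1,"xyz":[0,0,2],"angular":[0,0,0]}]'
```

```text
clock: 10.75
eef_pos: [481.9, -224.1, 69.3]
tool_rot: [-3.142, 0.0, 0.05]
force: [0.3, -0.2, -2.6]
width: 58.2
gripper_force: 65.5
clock: 11.25
eef_pos: [481.8, -224.0, 67.3]
tool_rot: [-3.142, 0.0, 0.05]
force: [-0.7, -0.8, -2.2]
width: 58.1
gripper_force: 65.5
```

```bash
python3 -m creep '[{"jaw":-1,"xyz":[0,0,0.7],"angular":[0,0,0]},{"jaw":-1,"xyz":[0,0,1.4],"angular":[0,0,0]},{"jaw":-1,"xyz":[0,0,2],"angular":[0,0,0]},{"jaw":-1,"xyz":[0,0,2.5],"angular":[0,0,0]},{"jaw":-1,"xyz":[0,0,2.5],"angular":[0,0,0]}]'
python3 -m creep '[{"jaw":-1,"xyz":[0,0,0.5],"angular":[0,0,0]},{"jaw":-1,"xyz":[0,0,1],"angular":[0,0,0]},{"jaw":-1,"xyz":[0,0,1],"angular":[0,0,0]}]'
```

```text
clock: 11.88
eef_pos: [481.9, -224.1, 64.9]
tool_rot: [-3.142, -0.0, 0.05]
force: [-0.4, 0.3, -1.7]
width: 58.9
gripper_force: 65.5
clock: 12.25
eef_pos: [481.8, -224.1, 63.8]
tool_rot: [-3.142, 0.0, 0.05]
force: [0.3, -0.3, -2.4]
width: 58.5
gripper_force: 65.5
```

```bash
python3 -m creep '[{"jaw":-1,"xyz":[0,0,0.5],"angular":[0,0,0]},{"jaw":-1,"xyz":[0,0,0.5],"angular":[0,0,0]},{"jaw":-1,"xyz":[0,0,0.5],"angular":[0,0,0]}]'
python3 -m creep '[{"jaw":-1,"xyz":[0,0,0.5],"angular":[0,0,0]},{"jaw":-1,"xyz":[0,0,0.5],"angular":[0,0,0]},{"jaw":-1,"xyz":[0,0,0.5],"angular":[0,0,0]}]'
```

```text
clock: 12.62
eef_pos: [481.9, -224.1, 63.4]
tool_rot: [-3.142, 0.0, 0.05]
force: [0.6, -0.7, -2.5]
width: 58.6
gripper_force: 65.5
clock: 13.0
eef_pos: [481.9, -224.1, 62.9]
tool_rot: [3.142, -0.0, 0.05]
force: [-0.1, -0.5, -2.2]
width: 58.1
gripper_force: 65.5
```

```bash
python3 -m creep '[{"jaw":-1,"xyz":[0,0,0.5],"angular":[0,0,0]},{"jaw":-1,"xyz":[0,0,0.5],"angular":[0,0,0]},{"jaw":-1,"xyz":[0,0,0.5],"angular":[0,0,0]}]'
python3 - <<'E'
from h import *
im,d=viewer.get_image("side"); cv2.imwrite("pics/s4.png",cv2.resize(im[150:250,330:463,::-1],(798,600),interpolation=cv2.INTER_CUBIC))
E
```

```text
clock: 13.38
eef_pos: [481.9, -224.1, 62.8]
tool_rot: [3.141, -0.0, 0.05]
force: [-2.0, -0.5, 5.7]
width: 58.1
gripper_force: 66.3
```

View pics/s4.png

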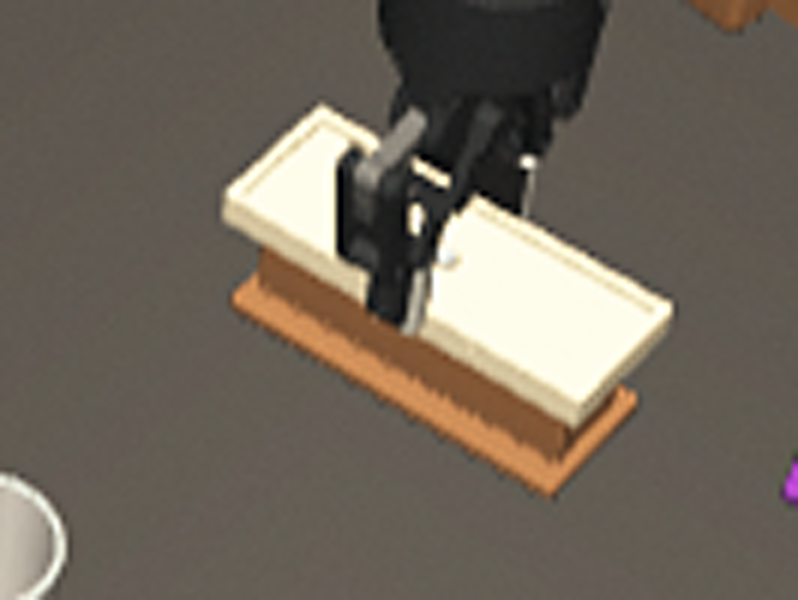

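Contact came at TCP z 62.8, which is where home should be. The plate lies on the block and the pin tip shows in the hole at crop (450,255). I'll release and rise.

```bash
python3 -m creep '[{"jaw":-1,"xyz":[0,0,-0.5],"angular":[0,0,0]},{"jaw":0.5,"xyz":[0,0,-0.5],"angular":[0,0,0]},{"jaw":0.8,"xyz":[0,0,-0.5],"angular":[0,0,0]},{"jaw":0.9,"xyz":[0,0,-0.5],"angular":[0,0,0]},{"jaw":0.9,"xyz":[0,0,-0.5],"angular":[0,0,0]},{"jaw":0.9,"xyz":[0,0,-0.5],"angular":[0,0,0]}]'
python3 -m creep '[{"jaw":0.9,"xyz":[0,0,-5],"angular":[0,0,0]},{"jaw":0.9,"xyz":[0,0,-20],"angular":[0,0,0]},{"jaw":0.9,"xyz":[0,0,-50],"angular":[0,0,0]},{"jaw":0.9,"xyz":[0,0,-100],"angular":[0,0,0]},{"jaw":0.9,"xyz":[0,0,-150],"angular":[0,0,0]},{"jaw":0.9,"xyz":[0,150,-150],"angular":[0,0,0]},{"jaw":0.9,"xyz":[0,150,-150],"angular":[0,0,0]},{"jaw":0.9,"xyz":[0,150,-150],"angular":[0,0,0]},{"jaw":0.9,"xyz":[0,150,-150],"angular":[0,0,0]},{"jaw":0.9,"xyz":[0,150,-150],"angular":[0,0,0]}]'
python3 - <<'E'
from fine import *
for c in ("top","side"):
    im,d=viewer.get_image(c); cv2.imwrite(f"pics/{c}5.png",cv2.resize((im[230:320,340:460] if c=="top" else im[150:250,330:463])[...,::-1],(640,480),interpolation=cv2.INTER_CUBIC))
    for r in silhouettes(c,"plate"):
        P=pts(c,d,r["pixels"]&(im.min(2)>150)); 
        if len(P)<20: continue
        q=cv2.minAreaRect(P[:,:2].astype(np.float32)); A=np.c_[P[:,:2]-P[:,:2].mean(0),np.ones(len(P))]; f=np.linalg.lstsq(A,P[:,2],rcond=None)[0]
        print(c,r["xy"],q,long_axis(0,0,cv2.boxPoints(q)),"z",np.median(P[:,2]),"tilt",f[:2])
    print([np.round(x["xy"]) for n in ("coin_cup","wedge","insert_a") for x in silhouettes(c,n)])
cv2.imwrite("pics/f5.png",cv2.resize(np.hstack([cv2.imread("pics/top5.png"),cv2.imread("pics/side5.png")]),(800,300)))
E
```

```text
clock: 14.18
eef_pos: [481.9, -224.1, 62.9]
tool_rot: [3.142, -0.0, 0.05]
force: [0.5, 0.2, 1.1]
width: 81.3
gripper_force: 0.0
clock: 15.42
eef_pos: [489.6, -372.1, 213.3]
tool_rot: [-3.14, -0.0, 0.051]
force: [0.2, 0.9, -0.2]
width: 81.1
gripper_force: 0.0
top [403.2, 267.2] ((481.4634094238281, -224.2815704345703), (159.21087646484375, 60.61895751953125), 2.5404350757598877) 0.044338956 z 55.4429266189984 tilt [-0.0028927   0.00538936]
top [161.6, 253.5] ((510.352294921875, 421.7439270019531), (223.1713409423828, 89.15157318115234), 84.37274169921875) 1.472582 z 13.951026367452528 tilt [-0.01902875 -0.00070468]
[array([315., 256.]), array([261., 168.]), array([489., 291.]), array([379., 166.])]
side [164.9, 398.1] ((513.2830200195312, 419.804931640625), (226.16867065429688, 96.42955017089844), 84.0240478515625) 1.4664963 z 13.971566057020027 tilt [-0.00724074  0.00173729]
side [407.5, 192.2] ((483.4703369140625, -249.52566528320312), (162.39425659179688, 119.67393493652344), 2.279850959777832) 0.039790843 z 54.61828931862186 tilt [-0.00809452  0.04336599]
[array([325., 244.]), array([190., 236.]), array([461., 146.]), array([290., 154.]), array([399., 214.])]
```

View pics/f5.png

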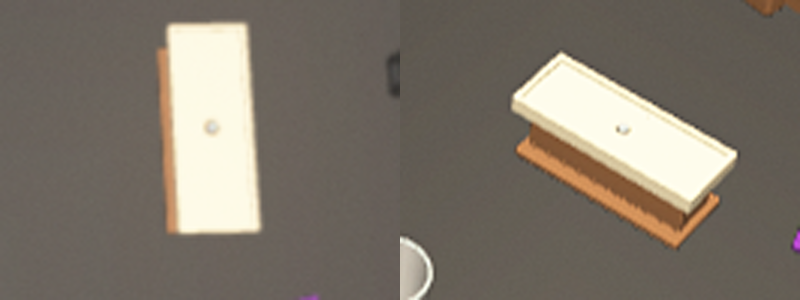

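The plate lies flat, with its floor at z≈55 mm, its yaw 0.044 rad against the stand's 0.047, and the pin through the hole.

```bash
python3 -c "
from cell import ctrl
print(ctrl.finish_job())"
```

```text
the job is handed in; nothing more can be done
None
```

The plate is on the cedar stand with the pin through its hole, lying flat, lined up lengthwise and released; the job is handed in, though no verdict came back.

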